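# Invert the rinsed cups on the peg dryer and open its dampers

## Task

Two rinsed sample cups are draining on their sloping rests. Put each one gently upside down over its own peg of the dryer, the long slim cup on the tall peg and the short wide cup on the short thick peg, each rim resting flat on the peg's flange. Only when both cups stand there released, turn the two damper knobs clockwise to their stops so that the air flows, and leave everything else on the desk where it is.

Things in the scene. Friction and masses are not known exactly. Their poses are not given: they have to be found in the camera images.
- tall_cup: white plastic cup, the longer and slimmer of two, straight-walled, open at one end: 140 mm long, outer diameter 50 mm, wall 3.5 mm, floor 5 mm, about 90 g. At the start it lies mouth-down on its drainer, its axis 30 degrees below level. Origin: centre of the outer face of its closed end; its z axis runs along the cup's axis to the mouth
- tall_cup_mouth (a point): centre of the mouth (rim plane) of the tall cup, 140 mm from the body's origin along its z axis
- wide_cup: white plastic cup, the shorter and wider of two, straight-walled, open at one end: 92 mm long, outer diameter 62 mm, wall 3.5 mm, floor 5 mm, about 80 g. At the start it lies mouth-down on its drainer, its axis 30 degrees below level. Origin: centre of the outer face of its closed end; its z axis runs along the cup's axis to the mouth
- wide_cup_mouth (a point): centre of the mouth (rim plane) of the wide cup, 92 mm from the body's origin along its z axis
- drainer_tall: grey drip tray 175 x 100 x 14 mm, fixed to the desk, with two steel wires (7 mm thick, centres 32 mm apart) that slope down 30 degrees towards its own +x and turn up at the low end to stop the rim; the tall cup lies on them. Origin: centre of the tray's underside
- drainer_wide: the same drainer for the wide cup, its wires 38 mm apart. Origin: centre of the tray's underside; slopes down towards its own +x
- dryer: peg dryer, fixed: grey box 190 x 300 mm with a steel deck 50 mm above the desk; the two pegs stand 220 mm apart near its far edge (own +x), the two damper knobs near its front edge. Origin: centre of its underside; which peg is on the left varies
- peg_tall_foot (a point): foot of the tall slim peg: centre of the top face of its 80 mm grey flange (54 mm above the desk), where the tall cup's rim comes to rest. A black rubber boss (35 mm diameter, first 6 mm straight, then tapering to 22 mm at 20 mm up) centres the cup's mouth; above it an 18 mm steel tube up to 100 mm. Its z points up
- peg_tall_tip (a point): top of the tall peg, 100 mm above its foot
- peg_short_foot (a point): foot of the short thick peg: centre of the top face of its 80 mm grey flange (54 mm above the desk), where the wide cup's rim comes to rest. Black rubber boss of 48 mm diameter (first 6 mm straight, then tapering to 26 mm at 20 mm up), then a 22 mm steel tube up to 55 mm. Its z points up
- peg_short_tip (a point): top of the short peg, 55 mm above its foot
- damper_left (a joint): angle of the left damper knob (the dryer's own +y side), rad: 0 closed, 1.4 fully open at the end stop; it grows when turned clockwise seen from above
- damper_left_grip (a point): middle of the bar grip of the left damper knob, on its axis, 10 mm below the top of the bar. The bar is 46 mm long along this point's own y, 15 mm wide, 24 mm tall, on a 40 mm round skirt whose top lies 14 mm below this point; knobs are 76 mm apart
- damper_right (a joint): angle of the right damper knob (the dryer's own -y side), rad: 0 closed, 1.4 fully open at the end stop; it grows when turned clockwise seen from above
- damper_right_grip (a point): middle of the bar grip of the right damper knob, on its axis, 10 mm below the top of the bar. The bar is 46 mm long along this point's own y, 15 mm wide, 24 mm tall, on a 40 mm round skirt whose top lies 14 mm below this point; knobs are 76 mm apart
- pen_mug: bystander, to be left alone: white dotted mug with a handle, 82 x 114 x 91 mm. Origin: centre of its underside
- amber_bottle: bystander, to be left alone: small brown bottle with a black cap, 56 x 47 x 77 mm. Origin: centre of its underside
- tape_roll: bystander, to be left alone: brown roll of packing tape lying flat, 104 x 24 mm. Origin: centre of its underside
- stamp: bystander, to be left alone: wooden hand stamp, 24 x 52 x 62 mm. Origin: centre of its underside

How it is judged (in metres and radians):
On the way:
1. both cups stand upside down on their own pegs, released, while both dampers are still closed (below 0.4 rad) (horizontal distance between tall_cup_mouth and peg_tall_foot below 0.006 m and z of tall_cup_mouth in the frame of peg_tall_foot between -0.004 and 0.005 m and angle between each of tall_cup, wide_cup's own z axis and vertical above 3.05 rad and horizontal distance between wide_cup_mouth and peg_short_foot below 0.006 m and z of wide_cup_mouth in the frame of peg_short_foot between -0.004 and 0.005 m and contact force between each of tall_cup, wide_cup and the fingers below 0.1 N and value of joint each of damper_left, damper_right below 0.4 rad), for 0.2 s.
At the end, for the whole second after the job is handed in: The tall cup is upside down on the tall peg and the wide cup on the short peg: rim centre within 6 mm sideways of the peg's foot and at most 5 mm above the flange, axis within 5 degrees of vertical, at rest; both damper knobs beyond 1.3 rad (stop at 1.4) (horizontal distance between tall_cup_mouth and peg_tall_foot below 0.006 m and z of tall_cup_mouth in the frame of peg_tall_foot between -0.004 and 0.005 m and angle between each of tall_cup, wide_cup's own z axis and vertical above 3.05 rad and horizontal distance between wide_cup_mouth and peg_short_foot below 0.006 m and z of wide_cup_mouth in the frame of peg_short_foot between -0.004 and 0.005 m and value of joint each of damper_left, damper_right above 1.3 rad and linear speed of each of tall_cup, wide_cup below 0.02 m/s); the robot touches nothing.
It fails at once if a cup is dropped: it moves faster than 0.4 m/s while the fingers do not hold it (a free fall of some 8 mm) ((contact force between tall_cup and the fingers below 0.05 N and linear speed of tall_cup above 0.4 m/s) or (contact force between wide_cup and the fingers below 0.05 N and linear speed of wide_cup above 0.4 m/s)).
It fails at once if a cup strikes its peg with more than 40 N (contact force between tall_cup and peg_tall above 40 N or contact force between wide_cup and peg_short above 40 N).
It fails at once if a bystander (mug, brown bottle, tape roll, stamp) is moved more than 30 mm (distance of any of pen_mug, amber_bottle, tape_roll, stamp from where it was at the start of the episode above 0.03 m).
It also fails if it takes over 72 s, if anything falls off the work surface, if the arm or the gripper's body presses on something with over 40 N, if the wrist force passes 120 N, or if a joint passes its speed limit or range.

## Robot

A 6-joint arm with a two-finger parallel gripper is mounted at the origin on a cart in front of the work surface, level with it; the furniture and walls round the work are solid. World frame = base frame: x ahead of the robot, y to its left, z up, the work surface at z = 0. Lengths are in m, angles in degrees, forces in N, time in s.
With the tool pointing down it reaches from about 0.25 to 0.725 m from the base axis. Payload 9.7 kg.
Tool frame: the origin (TCP) lies on the centre line of the jaws, within the pads' length; the fingertips stand 14 mm ahead of it and the grasp point (between the pads) lies 5 mm behind it; z points along the fingers, y is the line along which they close (so a half turn about z gives the same grasp; the last joint's range is limited). The gripper opens to 85 mm and grips with 20 to 120 N. Pads are 22 mm wide; open, the fingers measure 114 mm over their backs; the gripper's body (76 mm by 85 mm) begins 54 mm behind the grasp point. The pads swing forward as they close: fully open they stand 13 mm farther back than shut.
Start: joints at [72.536, 4.979, 10.078, 95.1, 0, 90], TCP at [0.165, 0.525, 0.245] pointing down, gripper open.
Joint ranges: [-179.16, 179.16], [-48.56, 103.87], [-65.8, 70.77], [-126.05, 130.52], [-82.76, 87.17], [-180, 180]. Speed limits (degrees/s): [127.2, 127.2, 147.25, 180, 180, 180].

## Interface

Orientations are given as [roll, pitch, yaw] about the fixed x, y, z axes, in that order (R = Rz(yaw) Ry(pitch) Rx(roll)).
In Python, from station import * gives the robot as it stands. The module is installed in compiled form; this text tells all that it offers.
- The arm moves only by the shell command python3 -m creep 'ROWS'. ROWS is JSON, a list that holds one entry, the list of rows, each a list of 7 numbers: the shift along the tool's x, y, z scaled (see below), then the turn, a rotation vector about the tool's x, y, z scaled (see below), then the opening, from -1 (shut) to 1 (fully open). A call has 1 to 20 rows; each row is the pose to reach, as a shift and turn from the pose commanded when the call began, along the tool's axes at that moment, turning the shorter way round; what a row does not reach only later rows make up. The controller multiplies each number of a shift by 0.5 m and each number of a turn by pi rad. A row lasts 1/12 s, in which the tool goes at most 41.7 mm and 7.16 degrees, less where a joint would pass 70% of its speed; a pose out of reach is approached as far as the arm can. A call with a number of a shift or a turn outside -1 to 1 is refused whole. A call with a gripper value outside its range is refused whole. The fingers move at their own pace and stop on an object; the grip force is fixed at half the most. Time passes only in rows, so rows that repeat a pose let the fingers close. It gives the time, the measured TCP pose, the force, the opening and the grip force at its end, in the units of the state.
- observe(): the state, without advancing time (a new reading comes with each control period).
- camera(name): name is "side" or "top" or "wrist"; returns a dict with "img" (384x512x3 uint8, red, green, blue), "fx", "fy", "cx", "cy" (pixels), "world_from_camera" (4x4, takes a point from camera to world coordinates). Camera axes: x right, y down, z forward; pixel columns grow to the right and rows downward; lengths in m; the calibration is good to about 2 mm. The wrist camera is an equidistant fisheye: a pixel r from the principal point sees the ray r / f radians off the axis. A picture is of the moment at which its call begins. There is no depth.
- job_done(): hands the job in; it is judged then, once.
The state is a dict: "time": time; "joints": joint angles; "qvel": joint speeds; "joint_torque": joint torques, N m; "position": TCP position; "ee_rot": TCP orientation; "wrist_force": force on the tool from outside, world axes, zero at the start; "ft_torque": the same for the moment, N m; "gripper_width": opening from 0.0 (shut) to 1.0 (fully open); "grip_force": force on a finger pad.
Only numpy, scipy, OpenCV 4.12 (cv2) and the standard library are available. Lean on these libraries where they do the work, as an engineer would, in place of code of your own. Each camera call takes 0.05 s, during which the arm holds its last target. There are 200 camera calls.

## Working session

There is one attempt and no reset: what is moved stays moved. The work goes in short steps, Python scripts to look and compute and a shell command to move; the robot and the scene stay as the last step left them, time stands still between calls to the robot, and variables do not carry over. Pictures are saved under pics/ and viewed, at most 10 in all, crops included, and the job is handed in when it is done.

```bash
mkdir -p pics; python3 - <<'E'
from station import *
import cv2,numpy as np
s=observe();print(s)
for n in ("top","side"):
    c=camera(n);np.savez(f"pics/{n}0.npz",**c)
    print(n,c["fx"],c["fy"],c["cx"],c["cy"],np.round(c["world_from_camera"],4).tolist())
    cv2.imwrite(f"pics/{n}0.png",cv2.resize(c["img"][:,:,::-1],None,fx=1.5,fy=1.5,interpolation=cv2.INTER_CUBIC))
E
```

```text
{'time': 0.0, 'joints': array([7.25367724e+01, 5.01169327e+00, 1.00354363e+01, 9.50979057e+01,
       8.75205875e-04, 8.99983350e+01]), 'qvel': array([-0.02487558, -0.00752443, -0.03062101,  0.01492512, -0.03472073,
        0.06116173]), 'joint_torque': array([-1.49419238e-04, -5.20390928e+01,  4.64798641e+01,  1.64635474e-02,
       -1.45087442e-04,  6.87947107e-06]), 'position': array([0.16498987, 0.52446825, 0.24458615]), 'ee_rot': array([-1.79925837e+02, -8.77360291e-04,  1.62538436e+02]), 'wrist_force': array([0.03380161, 0.50192071, 0.63866047]), 'ft_torque': array([0.0175977 , 0.02217673, 0.03500783]), 'grip_force': 0.0, 'gripper_width': 1.0034714126977111}
top 361.72212559138785 361.72212559138785 251.59496211293424 188.30697541136968 [[0.0227, -0.9918, 0.1255, 0.4215], [-0.9997, -0.0236, -0.0052, 0.0003], [0.0081, -0.1253, -0.9921, 1.2573], [0.0, 0.0, 0.0, 1.0]]
side 498.20716201226736 498.20716201226736 263.06423145870883 191.17659689648994 [[0.9985, -0.0458, 0.0301, 0.4882], [-0.053, -0.6683, 0.742, -1.1142], [-0.0138, -0.7425, -0.6698, 1.1158], [0.0, 0.0, 0.0, 1.0]]
```

View pics/top0.png

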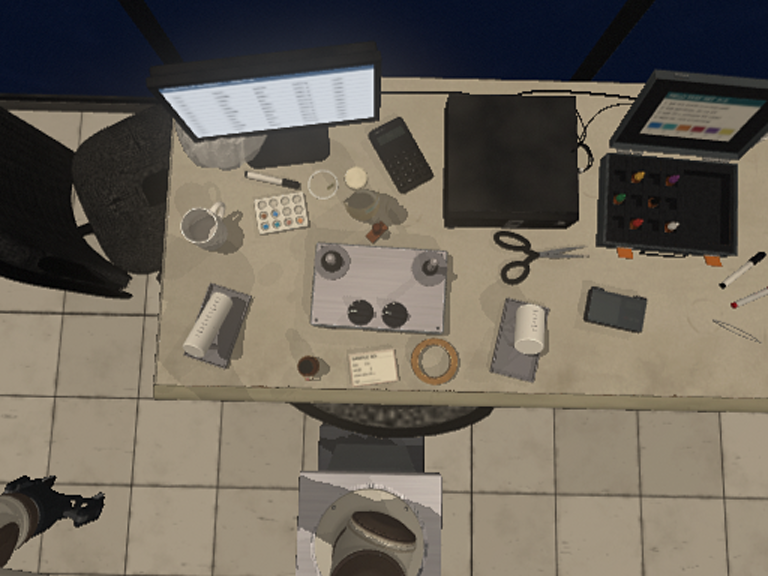

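View pics/side0.png

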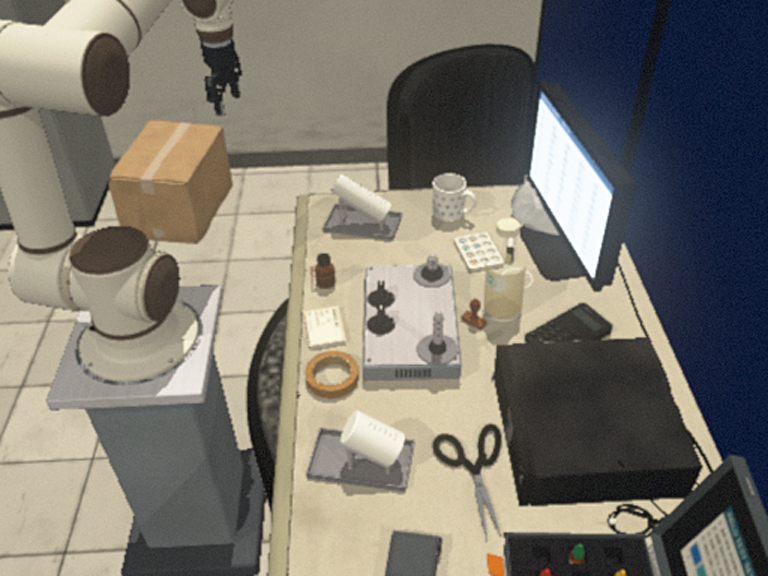

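```bash
python3 - <<'E'
import cv2,numpy as np
t=np.load("pics/top0.npz")["img"];s=np.load("pics/side0.npz")["img"]
def cr(i,u,v):  # 80x60 -> 400x300
    o=cv2.resize(i[v:v+60,u:u+80],None,fx=5,fy=5,interpolation=cv2.INTER_CUBIC)[:,:,::-1].copy()
    for k in range(0,80,10): cv2.putText(o,str(u+k),(k*5,8),0,.3,(0,0,255),1); cv2.line(o,(k*5,10),(k*5,14),(0,0,255),1)
    for k in range(10,60,10): cv2.putText(o,str(v+k),(0,k*5+3),0,.3,(0,0,255),1); cv2.line(o,(20,k*5),(24,k*5),(0,0,255),1)
    return o
A=np.vstack([np.hstack([cr(t,105,187),cr(t,315,195)]),np.hstack([cr(s,205,110),cr(s,205,268)])])
cv2.imwrite("pics/cups.png",A)
def cr2(i,u,v,w,h,f):
    o=cv2.resize(i[v:v+h,u:u+w],None,fx=f,fy=f,interpolation=cv2.INTER_CUBIC)[:,:,::-1].copy()
    for k in range(0,w,10): cv2.putText(o,str(u+k),(k*f,8),0,.3,(0,0,255),1); cv2.line(o,(k*f,10),(k*f,14),(0,0,255),1)
    for k in range(10,h,10): cv2.putText(o,str(v+k),(0,k*f+3),0,.3,(0,0,255),1); cv2.line(o,(20,k*f),(24,k*f),(0,0,255),1)
    return o
B=np.hstack([cr2(t,203,157,100,70,4),cr2(s,235,165,80,95,4)[:280]])
cv2.imwrite("pics/dry.png",np.vstack([cr2(t,203,157,100,70,6),]))
cv2.imwrite("pics/dry2.png",cr2(s,235,165,80,95,6))
E
```

```text
(no output)
```

View pics/cups.png

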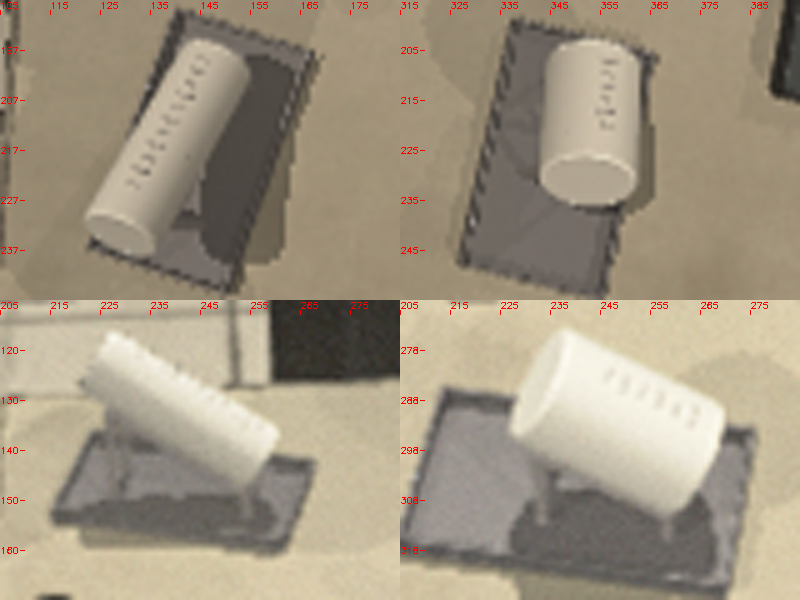

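View pics/dry.png

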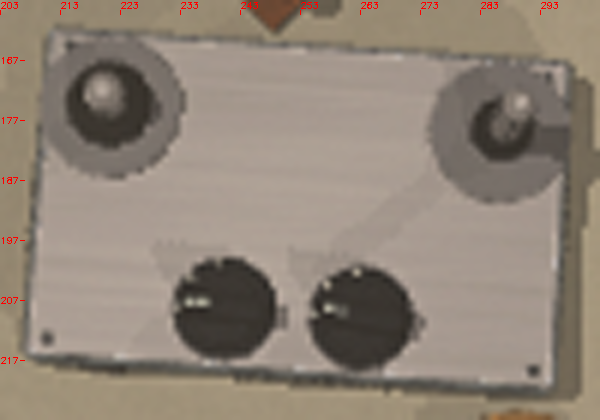

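View pics/dry2.png

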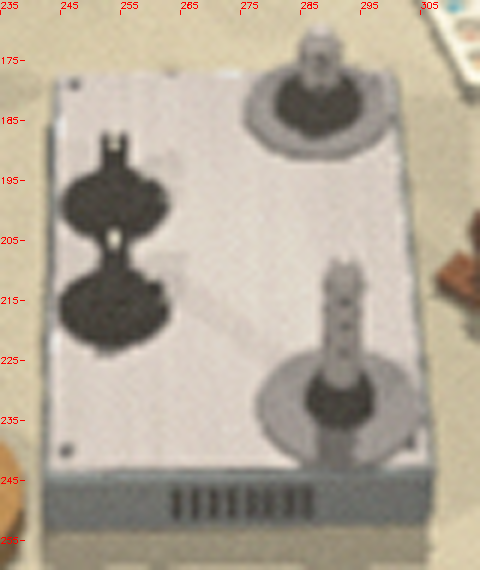

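```bash
cat > h.py <<'E'
import numpy as np,cv2
from scipy.optimize import least_squares
class Cam:
    def __init__(s,f):
        d=np.load(f) if isinstance(f,str) else f
        s.img=d["img"];s.f=float(d["fx"]);s.c=np.array([float(d["cx"]),float(d["cy"])]);s.T=np.array(d["world_from_camera"])
    def proj(s,P):
        q=(np.atleast_2d(P)-s.T[:3,3])@s.T[:3,:3]
        return q[:,:2]/q[:,2:]*s.f+s.c
    def at(s,uv,z):
        d=s.T[:3,:3]@np.r_[(np.array(uv)-s.c)/s.f,1];o=s.T[:3,3]
        return o+d*(z-o[2])/d[2]
class Fish(Cam):
    def proj(s,P):
        q=(np.atleast_2d(P)-s.T[:3,3])@s.T[:3,:3];n=np.hypot(q[:,0],q[:,1])[:,None]
        return q[:,:2]/n*np.arctan2(n,q[:,2:])*s.f+s.c
    def at(s,uv,z):
        p=(np.array(uv)-s.c)/s.f;r=np.linalg.norm(p)+1e-9
        d=s.T[:3,:3]@np.r_[p/r*np.sin(r),np.cos(r)];o=s.T[:3,3]
        return o+d*(z-o[2])/d[2]
def tri(cams,uvs):
    return least_squares(lambda X:np.concatenate([c.proj(X)[0]-u for c,u in zip(cams,uvs)]),[.4,0,.06])
E
python3 - <<'E'
from h import *
t=Cam("pics/top0.npz");s=Cam("pics/side0.npz")
def nat(p,u,v,f): return (np.array(p,float)+.5)/f-.5+[u,v]
for n,a,b in [("short",(113,107),(320,112)),("tall",(500,131),(339,407)),("KL",(226,308),(115,200)),("KR",(361,318),(113,307))]:
    ua=nat(a,203,157,6);ub=nat(b,235,165,6);r=tri([t,s],[ua,ub]);z=.054 if n[0]!='K' else .06
    print(n,r.x.round(4),np.abs(r.fun).max().round(2),"top@z",t.at(ua,z).round(4),"side@z",s.at(ub,z).round(4))
def cyl(p,L,R):
    x,y,z,az=p[:4];el=np.radians(-30)
    m=np.array([np.cos(el)*np.cos(az),np.cos(el)*np.sin(az),np.sin(el)])
    a=np.array([-np.sin(az),np.cos(az),0]);b=np.cross(m,a);th=np.linspace(0,6.283,60)
    ring=R*(np.cos(th)[:,None]*a+np.sin(th)[:,None]*b)
    return np.vstack([p[:3]+ring,p[:3]+ring+L*m]),m
def fit(L,R,pt,ps,p0):
    def res(p):
        P,_=cyl(p,L,R);o=[]
        for c,pp in((t,pt),(s,ps)):
            h=cv2.convexHull(c.proj(P).astype(np.float32))
            o+= [cv2.pointPolygonTest(h,(float(a),float(b)),True) for a,b in pp]
        return np.array(o)
    r=least_squares(res,p0,diff_step=1e-3,loss="soft_l1");P,m=cyl(r.x,L,R)
    print("origin",r.x[:3].round(4),"az",np.degrees(r.x[3]).round(1),"m",m.round(3),"mouth",(r.x[:3]+L*m).round(4),"res",res(r.x).round(1))
tt=[(85,213),(92,230),(120,248),(138,256),(152,253),(205,150),(133,128),(200,40),(225,47),(243,60),(248,75)]
ts=[(110,32),(195,80),(278,130),(272,165),(248,190),(168,143),(90,88),(85,75),(95,45)]
wt=[(143,185),(165,203),(190,208),(215,205),(236,185),(238,150),(241,60),(225,43),(195,38),(165,41),(147,60),(143,120),(141,165)]
ws=[(165,28),(135,55),(112,110),(118,135),(265,217),(325,105),(318,150),(290,205),(245,63),(190,178)]
fit(.14,.025,nat(tt,105,187,5),nat(ts,205,110,5),[.26,.40,.12,-.35])
fit(.092,.031,nat(wt,315,195,5),nat(ws,205,268,5),[.28,-.35,.1,-.2])
E
```

```text
short [0.6185 0.0968 0.0523] 0.04 top@z [0.6184 0.0967 0.054 ] side@z [0.6182 0.0949 0.054 ]
tall [ 0.6089 -0.1209  0.0525] 0.37 top@z [ 0.61   -0.1207  0.054 ] side@z [ 0.6079 -0.1225  0.054 ]
KL [0.5059 0.0302 0.0563] 0.28 top@z [0.5065 0.0302 0.06  ] side@z [0.505  0.0261 0.06  ]
KR [ 0.502  -0.0448  0.0525] 0.37 top@z [ 0.5028 -0.0445  0.06  ] side@z [ 0.5009 -0.0525  0.06  ]
origin [0.4146 0.3768 0.1128] az -15.8 m [ 0.833 -0.236 -0.5  ] mouth [0.5312 0.3438 0.0428] res [ 0.2  1.   0.8  0.1  0.4  0.8  0.2  0.5  0.2  0.   0.2 -0.5  0.6  0.6
 -0.8 -0.1 -0.2  1.3 -0.4 -1.6]
origin [ 0.4389 -0.3294  0.0965] az -14.7 m [ 0.837 -0.22  -0.5  ] mouth [ 0.516  -0.3497  0.0505] res [ 0.6  0.   0.   0.1  0.3  0.3  0.2 -0.4 -0.  -0.4 -0.4  0.1  0.6  0.5
 -0.8 -0.4  0.6 -0.7 -0.2  0.4 -0.2 -0.2 -0.5]
```

```bash
cat >> h.py <<'E'
from scipy.spatial.transform import Rotation as Ro
def tool(m,yaz):
    z=np.array(m,float);z/=np.linalg.norm(z);y=np.array([np.cos(np.radians(yaz)),np.sin(np.radians(yaz)),0])
    y-=z*(y@z);y/=np.linalg.norm(y);return Ro.from_matrix(np.column_stack([np.cross(y,z),y,z]))
def axis(az,el=-30):
    a,e=np.radians([az,el]);return np.array([np.cos(e)*np.cos(a),np.cos(e)*np.sin(a),np.sin(e)])
def go(st,pos,R):
    "numbers for a creep row, from the measured pose"
    R0=Ro.from_euler("xyz",st["ee_rot"],degrees=True)
    d=R0.inv().apply(np.array(pos)-st["position"]);w=(R0.inv()*R).as_rotvec()
    print("row",(d/.5).round(4).tolist(),(w/np.pi).round(4).tolist(),"rows>=",max(np.linalg.norm(d)/.0417,np.degrees(np.linalg.norm(w))/7.16).round(1))
E
python3 - <<'E'
from h import *; from station import *
o=np.array([.4146,.3768,.1128]);m=axis(-15.8);go(observe(),o-.06*m,tool(m,74.2))
E
```

```text
row [-0.4609, -0.1347, 0.2039] [-0.0052, -0.3333, -0.0082] rows>= 8.4
```

```bash
python3 -m creep '[[[-0.2,-0.06,0.09,-0.003,-0.16,-0.004,1],[-0.2,-0.06,0.09,-0.003,-0.16,-0.004,1],[-0.2,-0.06,0.09,-0.003,-0.16,-0.004,1],[-0.2,-0.06,0.09,-0.003,-0.16,-0.004,1],[-0.461,-0.135,0.204,-0.005,-0.333,-0.008,1],[-0.461,-0.135,0.204,-0.005,-0.333,-0.008,1],[-0.461,-0.135,0.204,-0.005,-0.333,-0.008,1],[-0.461,-0.135,0.204,-0.005,-0.333,-0.008,1],[-0.461,-0.135,0.204,-0.005,-0.333,-0.008,1],[-0.461,-0.135,0.204,-0.005,-0.333,-0.008,1],[-0.461,-0.135,0.204,-0.005,-0.333,-0.008,1],[-0.461,-0.135,0.204,-0.005,-0.333,-0.008,1],[-0.461,-0.135,0.204,-0.005,-0.333,-0.008,1],[-0.461,-0.135,0.204,-0.005,-0.333,-0.008,1]]]'
python3 - <<'E'
from h import *; from station import *
st=observe();print(st["joints"].round(1),st["position"],st["ee_rot"])
c=camera("wrist");np.savez("pics/w1.npz",**c);f=Fish(c);print(f.f,f.c)
o=np.array([.4146,.3768,.1128]);m=axis(-15.8);go(st,o+.04*m,tool(m,74.2))
im=c["img"][:,:,::-1].copy()
a=np.array([-np.sin(np.radians(-15.8)),np.cos(np.radians(-15.8)),0]);b=np.cross(m,a);th=np.linspace(0,6.283,40)
P=o+.025*(np.cos(th)[:,None]*a+np.sin(th)[:,None]*b)
for Q,col in((P,(0,0,255)),(P+.14*m,(0,255,0))):cv2.polylines(im,[f.proj(Q).astype(int)],True,col,1)
cv2.imwrite("pics/w1.png",cv2.resize(im,None,fx=1.5,fy=1.5))
E
```

```text
time: 1.27
position: [0.3648, 0.3919, 0.1444]
ee_rot: [179.6, 59.9, 163.9]
wrist_force: [0.4, -0.6, -0.0]
gripper_width: 1.001
grip_force: 0.0
[ 73.   -3.5 -24.8  66.5 -59.9  87.7] [0.36480611 0.39190233 0.14444545] [179.64029665  59.89524511 163.85269968]
297.3186396354542 [257.94375174 193.12211337]
row [0.0024, -0.0022, 0.2018] [0.0003, -0.0006, -0.001] rows>= 2.4
```

View pics/w1.png

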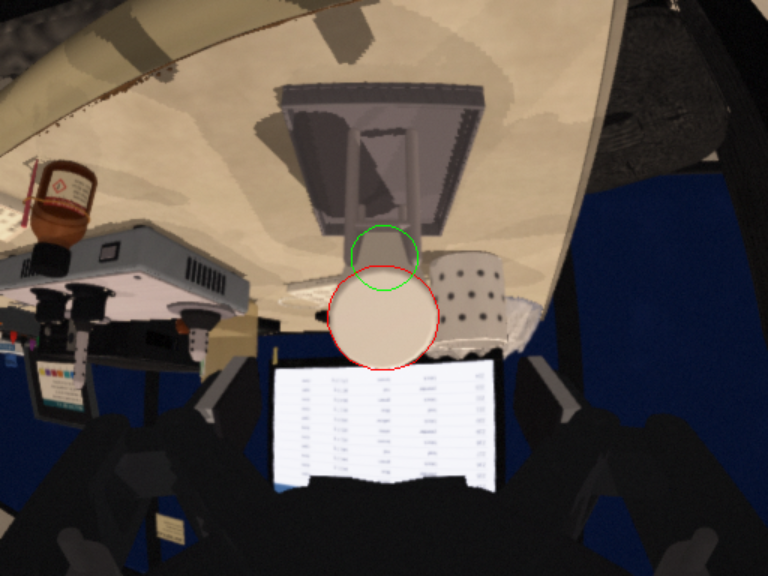

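```bash
python3 -m creep '[[[0,0,0.06,0,0,0,1],[0.001,-0.001,0.12,0,0,0,1],[0.002,-0.002,0.16,0,0,0,1],[0.002,-0.002,0.19,0,0,0,1],[0.002,-0.002,0.202,0,0,-0.001,1],[0.002,-0.002,0.202,0,0,-0.001,1],[0.002,-0.002,0.202,0,0,-0.001,-1],[0.002,-0.002,0.202,0,0,-0.001,-1],[0.002,-0.002,0.202,0,0,-0.001,-1],[0.002,-0.002,0.202,0,0,-0.001,-1],[0.002,-0.002,0.202,0,0,-0.001,-1],[0.002,-0.002,0.202,0,0,-0.001,-1],[0.002,-0.002,0.202,0,0,-0.001,-1],[0.002,-0.002,0.202,0,0,-0.001,-1]]]'
```

```text
time: 2.48
position: [0.4476, 0.3671, 0.0928]
ee_rot: [-179.8, 60.0, 164.5]
wrist_force: [-5.4, -2.3, 5.4]
gripper_width: 0.578
grip_force: 60.4
```

```bash
python3 - <<'E'
from h import *; from station import *
st=observe();p=st["position"];R=Ro.from_euler("xyz",st["ee_rot"],degrees=True)
go(st,p+[0,0,.04],R);go(st,p+[-.01,0,.13],R);go(st,[.43,.33,.30],tool([0,0,-1],74.2))
E
```

```text
row [-0.0693, -0.0001, -0.04] [0.0, 0.0, 0.0] rows>= 1.0
row [-0.2155, -0.0058, -0.1467] [0.0, 0.0, 0.0] rows>= 3.1
row [-0.3519, -0.0815, -0.2191] [-0.0001, 0.3333, 0.0008] rows>= 8.4
```

```bash
python3 -m creep '[[[-0.035,0,-0.02,0,0,0,-1],[-0.07,0,-0.04,0,0,0,-1],[-0.12,-0.003,-0.08,0,0,0,-1],[-0.17,-0.005,-0.12,0,0,0,-1],[-0.215,-0.006,-0.147,0,0,0,-1],[-0.23,-0.02,-0.16,0,0.035,0,-1],[-0.25,-0.03,-0.17,0,0.07,0,-1],[-0.27,-0.04,-0.18,0,0.105,0,-1],[-0.29,-0.05,-0.19,0,0.14,0,-1],[-0.31,-0.06,-0.2,0,0.175,0,-1],[-0.33,-0.07,-0.21,0,0.21,0,-1],[-0.352,-0.082,-0.219,0,0.245,0,-1],[-0.352,-0.082,-0.219,0,0.28,0,-1],[-0.352,-0.082,-0.219,0,0.315,0,-1],[-0.352,-0.082,-0.219,0,0.333,0,-1],[-0.352,-0.082,-0.219,0,0.333,0,-1]]]'
python3 - <<'E'
from h import *; from station import *
st=observe();print(st["joints"].round(1))
c=camera("wrist");np.savez("pics/w2.npz",**c)
cv2.imwrite("pics/w2.png",c["img"][:,:,::-1])
go(st,[.609,-.121,.29],tool([0,0,-1],74.2))
E
```

```text
time: 3.82
position: [0.4318, 0.3289, 0.2983]
ee_rot: [-179.8, -0.2, 164.1]
wrist_force: [0.7, 0.6, -1.8]
gripper_width: 0.583
grip_force: 62.0
[ 37.3   5.8  17.  101.4   0.   53.1]
row [-0.587, -0.7685, 0.0172] [-0.0011, -0.0011, -0.0004] rows>= 11.6
```

View pics/w2.png

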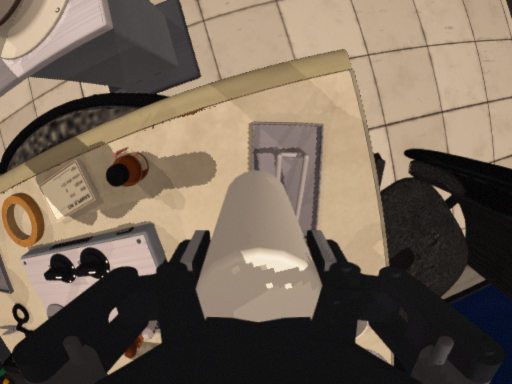

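```bash
python3 -m creep '[[[-0.02,-0.03,0,0,0,0,-1],[-0.06,-0.08,0,0,0,0,-1],[-0.11,-0.14,0,0,0,0,-1],[-0.16,-0.2,0,0,0,0,-1],[-0.21,-0.27,0.01,0,0,0,-1],[-0.26,-0.34,0.01,0,0,0,-1],[-0.31,-0.41,0.01,0,0,0,-1],[-0.36,-0.48,0.01,0,0,0,-1],[-0.41,-0.54,0.017,0,0,0,-1],[-0.46,-0.6,0.017,0,0,0,-1],[-0.5,-0.66,0.017,-0.001,-0.001,0,-1],[-0.54,-0.71,0.017,-0.001,-0.001,0,-1],[-0.57,-0.75,0.017,-0.001,-0.001,0,-1],[-0.587,-0.7685,0.017,-0.001,-0.001,0,-1],[-0.587,-0.7685,0.017,-0.001,-0.001,0,-1],[-0.587,-0.7685,0.017,-0.001,-0.001,0,-1]]]'
python3 - <<'E'
from h import *; from station import *
st=observe();print(st["joints"].round(1),st["position"],st["ee_rot"])
S=camera("side");np.savez("pics/side3.npz",**S);s=Cam(S)
# predicted cup outline if axis = tool axis, origin 40 mm behind TCP
R=Ro.from_euler("xyz",st["ee_rot"],degrees=True).as_matrix();p=st["position"]
th=np.linspace(0,6.283,60);ring=.025*(np.cos(th)[:,None]*R[:,0]+np.sin(th)[:,None]*R[:,1])
u,v,w,h,f=245,95,80,150,4
im=cv2.resize(s.img[v:v+h,u:u+w],None,fx=f,fy=f,interpolation=cv2.INTER_CUBIC)[:,:,::-1].copy()
D=lambda P,c:cv2.polylines(im,[np.int32((s.proj(P)-[u,v]+.5)*f)],True,c,1)
D(p-.04*R[:,2]+ring,(0,0,255));D(p+.1*R[:,2]+ring,(0,0,255))
e=np.c_[np.cos(th),np.sin(th),0*th]
for q in([.609,-.121,.054],[.6185,.0968,.054]):D(np.array(q)+.04*e,(0,255,0))
D(np.array([.609,-.121,.154])+.009*e,(0,255,0))
S=cv2.resize(camera("wrist")["img"][:,:,::-1],(480,360))
o=np.zeros((600,800,3),np.uint8);o[:600,:320]=im;o[:360,320:]=S;cv2.imwrite("pics/a3.png",o)
E
```

```text
time: 5.2
position: [0.6086, -0.1199, 0.2913]
ee_rot: [180.0, 0.2, 164.2]
wrist_force: [-0.1, 0.7, -0.1]
gripper_width: 0.58
grip_force: 62.1
[-11.1  16.4  28.5 101.8  -0.    4.6] [ 0.60863293 -0.11987625  0.29128149] [179.99256989   0.21745253 164.24975579]
```

View pics/a3.png

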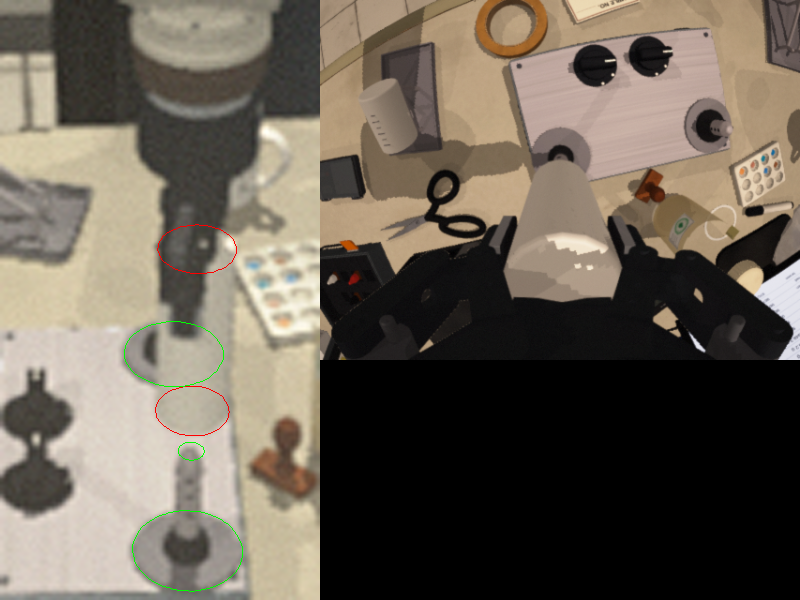

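```bash
python3 -m creep '[[[-0.001,-0.002,0.02,0,0,0,-1],[-0.001,-0.002,0.05,0,0,0,-1],[-0.001,-0.002,0.08,0,0,0,-1],[-0.001,-0.002,0.11,0,0,0,-1],[-0.001,-0.002,0.14,0,0,0,-1],[-0.001,-0.002,0.165,0,0,0,-1],[-0.001,-0.002,0.185,0,0,0,-1],[-0.001,-0.002,0.2,0,0,0,-1],[-0.001,-0.002,0.215,0,0,0,-1],[-0.001,-0.002,0.228,0,0,0,-1],[-0.001,-0.002,0.236,0,0,0,-1],[-0.001,-0.002,0.24,0,0,0,-1],[-0.001,-0.002,0.24,0,0,0,-1]]]'
```

```text
time: 6.38
position: [0.6093, -0.1214, 0.171]
ee_rot: [179.9, 0.2, 164.2]
wrist_force: [-0.1, -0.2, -0.7]
gripper_width: 0.577
grip_force: 62.1
```

```bash
python3 -m creep '[[[0,0,0.004,0,0,0,-1],[0,0,0.008,0,0,0,-1],[0,0,0.012,0,0,0,-1],[0,0,0.016,0,0,0,-1],[0,0,0.02,0,0,0,-1],[0,0,0.023,0,0,0,-1],[0,0,0.026,0,0,0,-1],[0,0,0.028,0,0,0,-1],[0,0,0.028,0,0,0,-1]]]'
```

```text
time: 7.13
position: [0.6094, -0.1214, 0.157]
ee_rot: [179.9, 0.2, 164.2]
wrist_force: [-0.2, -0.6, -1.7]
gripper_width: 0.579
grip_force: 62.1
```

```bash
python3 -m creep '[[[0,0,0.001,0,0,0,-1],[0,0,0.002,0,0,0,-1],[0,0,0.003,0,0,0,-1],[0,0,0.004,0,0,0,-1],[0,0,0.004,0,0,0,-1]]]'; python3 -m creep '[[[0,0,0.0005,0,0,0,-1],[0,0,0.001,0,0,0,-1],[0,0,0.0015,0,0,0,-1],[0,0,0.0015,0,0,0,-1]]]'
```

```text
time: 7.55
position: [0.6095, -0.1214, 0.1552]
ee_rot: [179.9, 0.2, 164.2]
wrist_force: [0.3, -0.8, -1.8]
gripper_width: 0.576
grip_force: 62.1
time: 7.88
position: [0.6095, -0.1214, 0.1545]
ee_rot: [179.9, 0.2, 164.2]
wrist_force: [0.4, 1.0, -0.8]
gripper_width: 0.578
grip_force: 62.1
```

```bash
for i in 1 2 ; do python3 -m creep '[[[0,0,0.001,0,0,0,-1],[0,0,0.002,0,0,0,-1],[0,0,0.002,0,0,0,-1]]]' | sed -n '2p;4p'; done
```

```text
position: [0.6096, -0.1215, 0.154]
wrist_force: [-1.3, -0.1, 3.2]
position: [0.6098, -0.1216, 0.1539]
wrist_force: [-2.0, -0.1, 9.1]
```

```bash
python3 -m creep '[[[0,0,-0.001,0,0,0,0.6],[0,0,-0.001,0,0,0,0.8],[0,0,-0.001,0,0,0,1],[0,0,-0.001,0,0,0,1],[0,0,-0.001,0,0,0,1],[0,0,-0.001,0,0,0,1],[0,0,-0.02,0,0,0,1],[0,0,-0.05,0,0,0,1],[0,0,-0.1,0,0,0,1],[0,0,-0.17,0,0,0,1],[0,0,-0.24,0,0,0,1],[0,0,-0.3,0,0,0,1],[0,0,-0.32,0,0,0,1],[0,0,-0.32,0,0,0,1]]]'
python3 - <<'E'
from h import *; from station import *
st=observe();o=np.array([.4389,-.3294,.0965]);m=axis(-14.7)
go(st,[.37,-.30,.31],tool([0,0,-1],75.3))
np.savez("pics/side4.npz",**camera("side"));np.savez("pics/wr4.npz",**camera("wrist"))
E
```

```text
time: 9.55
position: [0.6094, -0.1216, 0.3167]
ee_rot: [179.9, 0.5, 164.2]
wrist_force: [0.3, 0.1, -0.3]
gripper_width: 0.999
grip_force: 0.0
row [0.3641, -0.4734, 0.0092] [0.0006, 0.0028, -0.0059] rows>= 7.2
```

```bash
python3 - <<'E'
from h import *; from station import *
st=observe();o=np.array([.4389,-.3294,.0965]);m=axis(-14.7)
go(st,o-.06*m,tool(m,75.3))
a=Cam("pics/side4.npz").img[95:245,245:325,::-1];b=np.load("pics/wr4.npz")["img"][:,:,::-1]
o=np.zeros((600,800,3),np.uint8);o[:,:320]=cv2.resize(a,(320,600));o[:360,320:]=cv2.resize(b,(480,360));cv2.imwrite("pics/a4.png",o)
E
```

```text
row [0.32, -0.495, 0.37] [-0.0027, -0.3322, -0.0055] rows>= 8.4
```

View pics/a4.png

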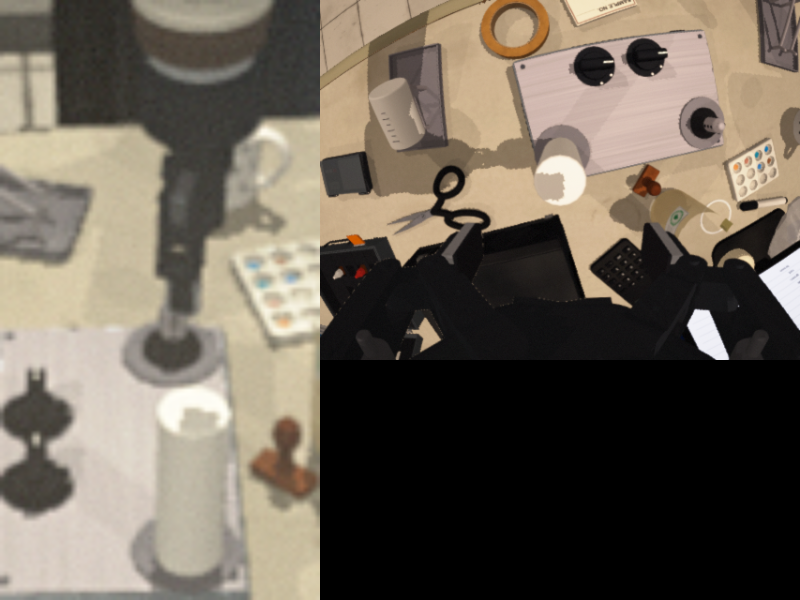

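```bash
python3 -m creep '[[[0.05,-0.06,0,0,0,0,1],[0.1,-0.13,0,0,0,0,1],[0.16,-0.2,0,0,0,0,1],[0.22,-0.27,0,0,0,0,1],[0.28,-0.34,0,0,0,0,1],[0.33,-0.42,0,0,0,0,1],[0.364,-0.473,0.01,0,0,-0.006,1],[0.364,-0.473,0.01,0,-0.04,-0.006,1],[0.36,-0.475,0.04,0,-0.08,-0.006,1],[0.36,-0.475,0.08,0,-0.12,-0.006,1],[0.355,-0.48,0.12,0,-0.16,-0.006,1],[0.35,-0.48,0.17,0,-0.2,-0.006,1],[0.34,-0.485,0.22,0,-0.24,-0.006,1],[0.33,-0.49,0.27,0,-0.28,-0.006,1],[0.325,-0.495,0.32,0,-0.31,-0.006,1],[0.32,-0.495,0.355,-0.003,-0.332,-0.006,1],[0.32,-0.495,0.37,-0.003,-0.332,-0.006,1],[0.32,-0.495,0.37,-0.003,-0.332,-0.006,1],[0.32,-0.495,0.37,-0.003,-0.332,-0.006,1]]]'
python3 - <<'E'
from h import *; from station import *
st=observe();print(st["joints"].round(1))
c=camera("wrist");f=Fish(c)
az=-14.7;o=np.array([.4389,-.3294,.0965]);m=axis(az);go(st,o+.04*m,tool(m,90+az))
im=c["img"][:,:,::-1].copy()
a=np.array([-np.sin(np.radians(az)),np.cos(np.radians(az)),0]);b=np.cross(m,a);th=np.linspace(0,6.283,40)
P=o+.031*(np.cos(th)[:,None]*a+np.sin(th)[:,None]*b)
for Q,col in((P,(0,0,255)),(P+.092*m,(0,255,0))):cv2.polylines(im,[f.proj(Q).astype(int)],True,col,1)
cv2.imwrite("pics/w5.png",cv2.resize(im,None,fx=1.5,fy=1.5))
E
```

```text
time: 11.23
position: [0.3912, -0.322, 0.1274]
ee_rot: [179.9, 59.8, 165.6]
wrist_force: [0.6, 0.3, 0.8]
gripper_width: 1.0
grip_force: 0.0
[-58.1 -48.5 -61.8  25.6  36.6 -25.6]
row [0.0048, 0.009, 0.194] [0.0015, -0.0011, 0.0007] rows>= 2.3
```

View pics/w5.png

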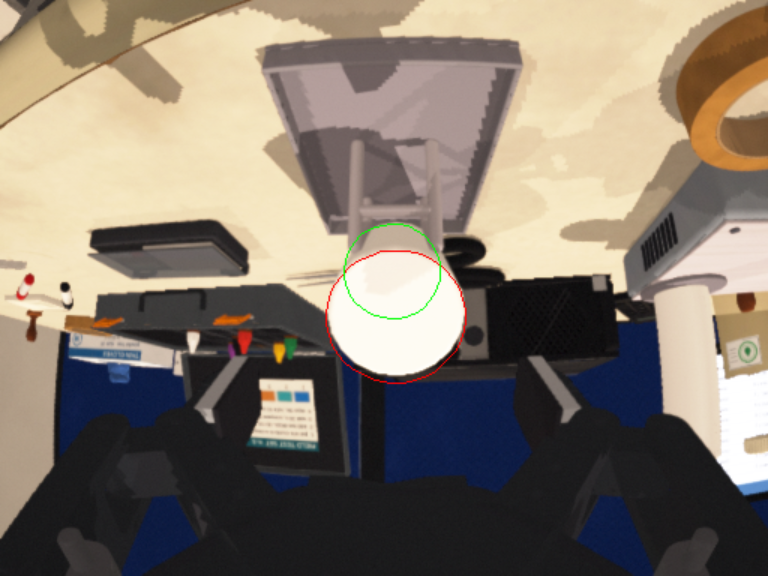

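```bash
python3 -m creep '[[[0.002,0.003,0.02,0,0,0,1],[0.004,0.008,0.05,0,0,0,1],[0.005,0.009,0.09,0,0,0,1],[0.005,0.009,0.13,0.001,-0.001,0,1],[0.005,0.009,0.165,0.001,-0.001,0,1],[0.005,0.009,0.185,0.001,-0.001,0,1],[0.005,0.009,0.194,0.001,-0.001,0,1],[0.005,0.009,0.194,0.001,-0.001,0,1]]]'
python3 - <<'E'
from h import *; from station import *
st=observe();print(st["joints"].round(1));o=np.array([.4389,-.3294,.0965]);m=axis(-14.7);go(st,o+.04*m,tool(m,75.3))
E
```

```text
time: 11.95
position: [0.4738, -0.3382, 0.0769]
ee_rot: [-179.9, 60.1, 165.6]
wrist_force: [0.1, -0.0, 0.5]
gripper_width: 1.0
grip_force: 0.0
[-48.6 -30.6 -60.5   4.9  29.1 -18.7]
row [0.0021, -0.0007, -0.002] [0.001, 0.0003, 0.0009] rows>= 0.0
```

```bash
python3 -m creep '[[[0,0,0,0,0,0,0],[0,0,0,0,0,0,-1],[0,0,0,0,0,0,-1],[0,0,0,0,0,0,-1],[0,0,0,0,0,0,-1],[0,0,0,0,0,0,-1],[0,0,0,0,0,0,-1],[0,0,0,0,0,0,-1]]]'
python3 - <<'E'
from h import *; from station import *
st=observe();p=st["position"];R=Ro.from_euler("xyz",st["ee_rot"],degrees=True)
go(st,p+[0,0,.06],R);go(st,p+[0,.02,.12],R);go(st,[.45,-.27,.26],tool([0,0,-1],75.3))
E
```

```text
time: 12.62
position: [0.4722, -0.3382, 0.0767]
ee_rot: [-180.0, 60.1, 165.5]
wrist_force: [-5.0, 3.2, 5.4]
gripper_width: 0.725
grip_force: 62.9
row [-0.1041, -0.0, -0.0597] [0.0, 0.0, 0.0] rows>= 1.4
row [-0.2032, 0.0386, -0.1282] [0.0, 0.0, 0.0] rows>= 2.9
row [-0.2794, 0.1208, -0.2495] [0.0003, 0.3341, 0.0008] rows>= 8.4
```

```bash
python3 -m creep '[[[-0.025,0,-0.014,0,0,0,-1],[-0.06,0,-0.034,0,0,0,-1],[-0.104,0,-0.06,0,0,0,-1],[-0.15,0.02,-0.09,0,0.03,0,-1],[-0.19,0.035,-0.12,0,0.065,0,-1],[-0.21,0.05,-0.15,0,0.1,0,-1],[-0.23,0.06,-0.17,0,0.135,0,-1],[-0.24,0.07,-0.19,0,0.17,0,-1],[-0.25,0.08,-0.2,0,0.205,0,-1],[-0.26,0.09,-0.215,0,0.24,0,-1],[-0.27,0.1,-0.23,0,0.27,0,-1],[-0.275,0.11,-0.24,0,0.3,0,-1],[-0.279,0.121,-0.25,0,0.334,0.001,-1],[-0.279,0.121,-0.25,0,0.334,0.001,-1],[-0.279,0.121,-0.25,0,0.334,0.001,-1]]]'
python3 - <<'E'
from h import *; from station import *
st=observe();print(st["joints"].round(1))
R=tool([0,0,-1],75.3)
go(st,[.44,.03,.26],R);go(st,[.6183,.0966,.25],R)
E
```

```text
time: 13.87
position: [0.4509, -0.27, 0.2573]
ee_rot: [179.8, -0.1, 165.3]
wrist_force: [0.4, -0.4, -1.0]
gripper_width: 0.719
grip_force: 65.6
[-31.    2.    8.3  96.4   0.1 -16.3]
row [0.173, 0.5749, -0.0034] [0.0009, -0.0006, 0.0002] rows>= 7.2
row [-0.1383, 0.7939, 0.0167] [0.0009, -0.0006, 0.0002] rows>= 9.7
```

```bash
python3 -m creep '[[[0.01,0.03,0,0,0,0,-1],[0.03,0.09,0,0,0,0,-1],[0.05,0.16,0,0,0,0,-1],[0.07,0.23,0,0,0,0,-1],[0.09,0.3,0,0,0,0,-1],[0.11,0.37,0,0,0,0,-1],[0.13,0.44,0,0,0,0,-1],[0.15,0.5,0,0,0,0,-1],[0.15,0.55,0,0,0,0,-1],[0.12,0.6,0,0,0,0,-1],[0.06,0.65,0,0,0,0,-1],[0,0.69,0.01,0,0,0,-1],[-0.05,0.73,0.015,0.001,0,0,-1],[-0.1,0.765,0.017,0.001,0,0,-1],[-0.125,0.785,0.017,0.001,0,0,-1],[-0.138,0.794,0.017,0.001,-0.001,0,-1],[-0.138,0.794,0.017,0.001,-0.001,0,-1],[-0.138,0.794,0.017,0.001,-0.001,0,-1]]]'
python3 - <<'E'
from h import *; from station import *
st=observe();print(st["joints"].round(1),st["position"],st["ee_rot"])
s=Cam(camera("side"));t=Cam(camera("top"))
go(st,[.6183,.0966,.125],tool([0,0,-1],75.3))
R=Ro.from_euler("xyz",st["ee_rot"],degrees=True).as_matrix();p=st["position"]
th=np.linspace(0,6.283,60);ring=.031*(np.cos(th)[:,None]*R[:,0]+np.sin(th)[:,None]*R[:,1])
e=np.c_[np.cos(th),np.sin(th),0*th];O=[]
for s,u,v,w,h,f in((s,245,60,80,150,4),(t,205,130,60,75,8)):
    im=cv2.resize(s.img[v:v+h,u:u+w],None,fx=f,fy=f,interpolation=cv2.INTER_CUBIC)[:,:,::-1].copy()
    D=lambda P,c:cv2.polylines(im,[np.int32((s.proj(P)-[u,v]+.5)*f)],True,c,1)
    D(p-.04*R[:,2]+ring,(0,0,255));D(p+.052*R[:,2]+ring,(0,0,255))
    D(np.array([.6184,.0966,.054])+.04*e,(0,255,0));D(np.array([.6184,.0966,.109])+.011*e,(0,255,0))
    O.append(im)
cv2.imwrite("pics/a6.png",np.hstack(O))
E
```

```text
time: 15.37
position: [0.6167, 0.0961, 0.2515]
ee_rot: [180.0, 0.2, 165.3]
wrist_force: [0.0, 0.6, -1.2]
gripper_width: 0.722
grip_force: 65.6
[ 8.9 15.6 23.  97.2 -0.1 23.6] [0.61671967 0.09610367 0.25150034] [1.79988156e+02 1.73747495e-01 1.65267301e+02]
row [-0.002, 0.0017, 0.253] [0.0001, 0.001, -0.0002] rows>= 3.0
```

View pics/a6.png

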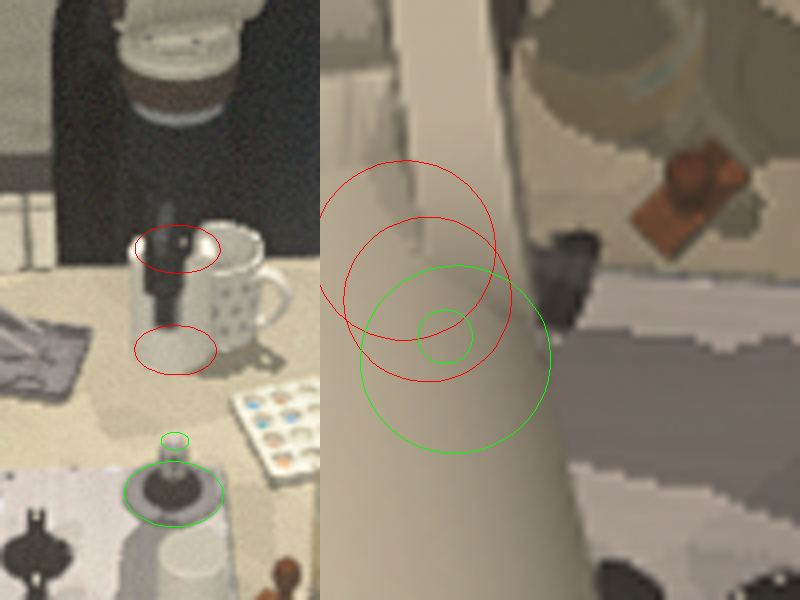

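```bash
python3 -m creep '[[[-0.002,0.002,0.02,0,0.001,0,-1],[-0.002,0.002,0.05,0,0.001,0,-1],[-0.002,0.002,0.08,0,0.001,0,-1],[-0.002,0.002,0.11,0,0.001,0,-1],[-0.002,0.002,0.14,0,0.001,0,-1],[-0.002,0.002,0.17,0,0.001,0,-1],[-0.002,0.002,0.195,0,0.001,0,-1],[-0.002,0.002,0.215,0,0.001,0,-1],[-0.002,0.002,0.23,0,0.001,0,-1],[-0.002,0.002,0.24,0,0.001,0,-1],[-0.002,0.002,0.247,0,0.001,0,-1],[-0.002,0.002,0.253,0,0.001,0,-1],[-0.002,0.002,0.253,0,0.001,0,-1]]]'; python3 -m creep '[[[0,0,0.004,0,0,0,-1],[0,0,0.007,0,0,0,-1],[0,0,0.01,0,0,0,-1],[0,0,0.013,0,0,0,-1],[0,0,0.016,0,0,0,-1],[0,0,0.016,0,0,0,-1]]]'
```

```text
time: 16.55
position: [0.6189, 0.0974, 0.1236]
ee_rot: [-179.9, -0.1, 165.3]
wrist_force: [-1.5, -0.0, -1.1]
gripper_width: 0.722
grip_force: 65.6
time: 17.05
position: [0.6187, 0.0974, 0.1154]
ee_rot: [-179.9, -0.1, 165.3]
wrist_force: [0.4, 0.5, -0.1]
gripper_width: 0.722
grip_force: 65.6
```

```bash
python3 -m creep '[[[0,0,0.002,0,0,0,-1],[0,0,0.004,0,0,0,-1],[0,0,0.006,0,0,0,-1],[0,0,0.008,0,0,0,-1],[0,0,0.01,0,0,0,-1],[0,0,0.012,0,0,0,-1],[0,0,0.012,0,0,0,-1]]]' |sed -n '2p;4p'; python3 -m creep '[[[0,0,0.001,0,0,0,-1],[0,0,0.002,0,0,0,-1],[0,0,0.003,0,0,0,-1],[0,0,0.003,0,0,0,-1]]]'|sed -n '2p;4p'
```

```text
position: [0.6188, 0.0974, 0.1095]
wrist_force: [-1.0, 0.0, -0.8]
position: [0.6189, 0.0974, 0.1083]
wrist_force: [0.3, 0.7, -1.3]
```

```bash
for i in 1 2 3; do python3 -m creep '[[[0,0,0.001,0,0,0,-1],[0,0,0.0015,0,0,0,-1],[0,0,0.0015,0,0,0,-1]]]'|sed -n '2p;4p'; done
```

```text
position: [0.619, 0.0974, 0.1082]
wrist_force: [-1.4, -0.3, 4.9]
position: [0.6191, 0.0974, 0.1081]
wrist_force: [-1.7, 0.1, 9.5]
position: [0.6192, 0.0974, 0.1081]
wrist_force: [-3.9, -0.2, 13.6]
```

```bash
python3 -m creep '[[[0,0,-0.003,0,0,0,0.7],[0,0,-0.003,0,0,0,0.9],[0,0,-0.003,0,0,0,1],[0,0,-0.003,0,0,0,1],[0,0,-0.003,0,0,0,1],[0,0,-0.003,0,0,0,1],[0,0,-0.02,0,0,0,1],[0,0,-0.05,0,0,0,1],[0,0,-0.1,0,0,0,1],[0,0,-0.17,0,0,0,1],[0,0,-0.24,0,0,0,1],[0,0,-0.27,0,0,0,1],[0,0,-0.27,0,0,0,1]]]'
python3 - <<'E'
from h import *; from station import *
st=observe();print(st["joints"].round(1))
S=camera("side");W=camera("wrist");np.savez("pics/w7.npz",**W)
a=S["img"][95:245,245:325,::-1];b=W["img"][:,:,::-1]
o=np.zeros((600,800,3),np.uint8);o[:,:320]=cv2.resize(a,(320,600));o[:360,320:]=cv2.resize(b,(480,360));cv2.imwrite("pics/a7.png",o)
go(st,[.44,.0302,.27],tool([0,0,-1],165.3-180))
E
```

```text
time: 19.8
position: [0.6202, 0.0977, 0.2466]
ee_rot: [179.9, 0.3, 165.3]
wrist_force: [0.3, -0.1, 0.4]
gripper_width: 1.003
grip_force: 0.0
[ 8.9 15.9 22.8 96.6 -0.  23.6]
row [0.3142, -0.2219, -0.0487] [0.0016, 0.0007, 0.5] rows>= 12.6
```

View pics/a7.png

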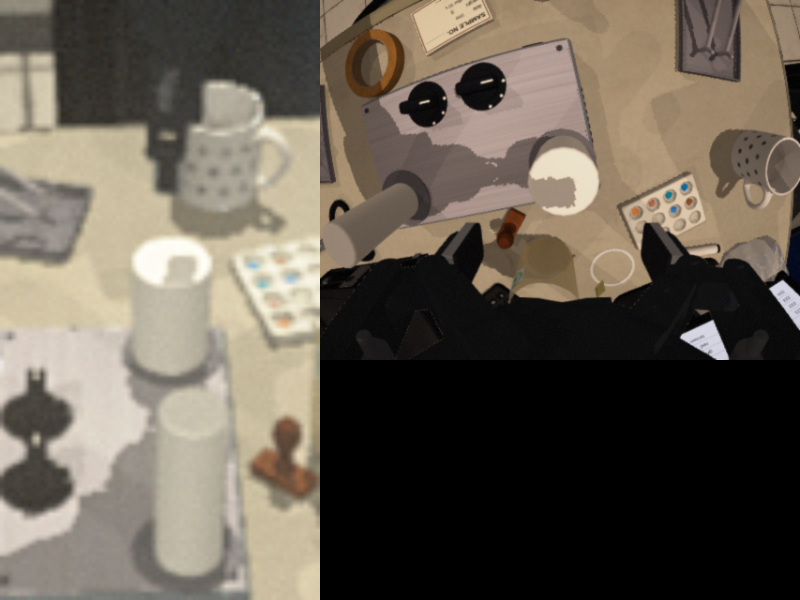

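```bash
python3 - <<'E'
from h import *
t=Cam("pics/top0.npz");s=Cam("pics/side0.npz");w=Fish("pics/w7.npz")
def nat(p,u,v,f): return (np.array(p,float)+.5)/f-.5+[u,v]
for n,a,b,c in[("L",(197,302),(115,143),(178,85)),("R",(331,308),(114,238),(112,107.7))]:
    ua=nat(a,203,157,6);ub=nat(b,235,165,6)
    for cs,us in(([t,s],[ua,ub]),([t,s,w],[ua,ub,np.array(c)])):
        r=tri(cs,us);print(n,r.x.round(4),r.fun.round(1))
    print({z:[t.at(ua,z).round(3)[:2].tolist(),s.at(ub,z).round(3)[:2].tolist(),w.at(c,z).round(3)[:2].tolist()] for z in(.07,.08,.09)})
# skirt circle centres in the wrist view (read at 427,104 and 482,87 of the composite)
for c in((483,87),(427,104)):
    c=np.array([(c[0]-320)/.9375,c[1]/.9375]);print(w.at(c,.06).round(4))
E
```

```text
L [0.5071 0.0453 0.0826] [ 0.   0.2  0.2 -0. ]
L [0.5068 0.0469 0.0809] [-0.5  0.4  0.1  0.1 -0.1  0.1]
{0.07: [[0.509, 0.046], [0.507, 0.059], [0.505, 0.044]], 0.08: [[0.508, 0.045], [0.506, 0.048], [0.507, 0.047]], 0.09: [[0.507, 0.045], [0.506, 0.037], [0.508, 0.049]]}
R [ 0.5045 -0.0273  0.0838] [ 0.   0.5  0.5 -0.1]
R [ 0.5052 -0.0276  0.0838] [ 0.1  0.3  0.7 -0.  -0.  -0.2]
{0.07: [[0.507, -0.028], [0.503, -0.013], [0.503, -0.035]], 0.08: [[0.506, -0.027], [0.503, -0.024], [0.505, -0.03]], 0.09: [[0.506, -0.027], [0.503, -0.034], [0.506, -0.025]]}
[0.5099 0.0356 0.06  ]
[ 0.5057 -0.0379  0.06  ]
```

```bash
python3 - <<'E'
from h import *; from station import *
go(observe(),[.506,.030,.2],tool([0,0,-1],177.5))
E
```

```text
row [0.1851, -0.1882, 0.0836] [0.0001, -0.0003, -0.5678] rows>= 14.3
```

```bash
python3 -m creep '[[[0.03,-0.03,0,0,0,-0.03,1],[0.07,-0.07,0,0,0,-0.07,0],[0.11,-0.11,0,0,0,-0.11,-0.2],[0.15,-0.15,0,0,0,-0.15,-0.2],[0.185,-0.188,0,0,0,-0.19,-0.2],[0.185,-0.188,0,0,0,-0.23,-0.2],[0.185,-0.188,0.01,0,0,-0.27,-0.2],[0.185,-0.188,0.02,0,0,-0.31,-0.2],[0.185,-0.188,0.03,0,0,-0.35,-0.2],[0.185,-0.188,0.04,0,0,-0.385,-0.2],[0.185,-0.188,0.05,0,0,-0.42,-0.2],[0.185,-0.188,0.06,0,0,-0.455,-0.2],[0.185,-0.188,0.07,0,0,-0.49,-0.2],[0.185,-0.188,0.08,0,0,-0.525,-0.2],[0.185,-0.188,0.084,0,0,-0.555,-0.2],[0.185,-0.188,0.084,0,0,-0.568,-0.2],[0.185,-0.188,0.084,0,0,-0.568,-0.2],[0.185,-0.188,0.084,0,0,-0.568,-0.2]]]'
python3 - <<'E'
from h import *; from station import *
st=observe();print(st["joints"].round(1));go(st,[.506,.030,.076],tool([0,0,-1],177.5))
E
```

```text
time: 21.4
position: [0.5052, 0.03, 0.1981]
ee_rot: [179.8, -0.0, -92.6]
wrist_force: [0.7, -0.0, -0.1]
gripper_width: 0.399
grip_force: 0.0
[  3.4  -1.5  -1.8  90.   -0.  -84. ]
row [-0.0003, -0.0026, 0.2443] [0.0013, -0.0002, -0.0003] rows>= 2.9
```

Descend, checking force part-way, then grip.

```bash
python3 -m creep '[[[0,-0.002,0.04,0.001,0,0,-0.2],[0,-0.002,0.09,0.001,0,0,-0.2],[0,-0.002,0.13,0.001,0,0,-0.2],[0,-0.002,0.165,0.001,0,0,-0.2],[0,-0.002,0.185,0.001,0,0,-0.2],[0,-0.002,0.2,0.001,0,0,-0.2],[0,-0.002,0.21,0.001,0,0,-0.2],[0,-0.002,0.22,0.001,0,0,-0.2],[0,-0.002,0.226,0.001,0,0,-0.2],[0,-0.002,0.23,0.001,0,0,-0.2],[0,-0.002,0.23,0.001,0,0,-0.2]]]'; python3 -m creep '[[[0,0,0.003,0,0,0,-0.2],[0,0,0.006,0,0,0,-0.2],[0,0,0.009,0,0,0,-0.2],[0,0,0.012,0,0,0,-0.2],[0,0,0.012,0,0,0,-0.5],[0,0,0.012,0,0,0,-1],[0,0,0.012,0,0,0,-1],[0,0,0.012,0,0,0,-1],[0,0,0.012,0,0,0,-1],[0,0,0.012,0,0,0,-1]]]'
```

```text
time: 22.32
position: [0.5066, 0.0299, 0.0844]
ee_rot: [-179.9, -0.0, -92.5]
wrist_force: [0.2, 0.6, -0.1]
gripper_width: 0.402
grip_force: 0.0
time: 23.15
position: [0.5063, 0.0299, 0.0784]
ee_rot: [-180.0, -0.0, -92.5]
wrist_force: [-2.5, 0.5, 2.5]
gripper_width: 0.159
grip_force: 58.8
```

```bash
python3 -m creep '[[[0,0,0,0,0,0.03,-1],[0,0,0,0,0,0.06,-1],[0,0,0,0,0,0.09,-1],[0,0,0,0,0,0.12,-1],[0,0,0,0,0,0.15,-1],[0,0,0,0,0,0.18,-1],[0,0,0,0,0,0.21,-1],[0,0,0,0,0,0.24,-1],[0,0,0,0,0,0.27,-1],[0,0,0,0,0,0.3,-1],[0,0,0,0,0,0.33,-1],[0,0,0,0,0,0.36,-1],[0,0,0,0,0,0.385,-1],[0,0,0,0,0,0.41,-1],[0,0,0,0,0,0.425,-1],[0,0,0,0,0,0.435,-1],[0,0,0,0,0,0.44,-1],[0,0,0,0,0,0.44,-1]]]'; python3 -c "
from station import *;s=observe();print(s['ft_torque'].round(2),s['joints'].round(1))"
```

```text
time: 24.65
position: [0.5053, 0.0309, 0.0784]
ee_rot: [179.9, -0.1, -171.7]
wrist_force: [-9.1, 5.6, 5.1]
gripper_width: 0.156
grip_force: 59.5
[ 1.22  1.73 -0.06] [  3.4  -0.8 -14.4  76.5   0.1  -4.9]
```

```bash
for i in 1 2; do python3 -m creep '[[[0,0,0,0,0,0.005,-1],[0,0,0,0,0,0.01,-1],[0,0,0,0,0,0.01,-1]]]'|sed -n '3,4p'; python3 -c "
from station import *;s=observe();print(s['ft_torque'].round(2))"; done
```

```text
ee_rot: [179.9, -0.1, -173.4]
wrist_force: [-8.5, 5.9, 6.1]
[1.18 1.74 0.56]
ee_rot: [179.9, -0.0, -175.2]
wrist_force: [-7.2, 5.7, 4.9]
[1.18 1.44 0.92]
```

```bash
python3 -m creep '[[[0,0,0,0,0,-0.005,-0.2],[0,0,0,0,0,-0.005,-0.2],[0,0,0,0,0,-0.005,-0.2],[0,0,0,0,0,-0.005,-0.2],[0,0,-0.03,0,0,-0.005,-0.2],[0,0,-0.07,0,0,-0.005,-0.2],[0,0,-0.13,0,0,-0.005,-0.2],[0,0,-0.19,0,0,-0.005,-0.2],[0,0,-0.22,0,0,-0.005,-0.2],[0,0,-0.22,0,0,-0.005,-0.2]]]'
python3 - <<'E'
from h import *; from station import *
go(observe(),[.503,-.0448,.16],tool([0,0,-1],177.5))
E
```

```text
time: 25.98
position: [0.5079, 0.0299, 0.1923]
ee_rot: [-179.9, 0.4, -174.4]
wrist_force: [0.2, -0.6, 0.4]
gripper_width: 0.402
grip_force: 0.0
row [0.0248, -0.1477, 0.0647] [-0.0018, 0.0016, -0.4549] rows>= 11.4
```

```bash
python3 -m creep '[[[0.005,-0.03,0,0,0,-0.03,-0.2],[0.01,-0.07,0,0,0,-0.07,-0.2],[0.02,-0.11,0,0,0,-0.11,-0.2],[0.025,-0.148,0,0,0,-0.15,-0.2],[0.025,-0.148,0.01,0,0,-0.19,-0.2],[0.025,-0.148,0.02,0,0,-0.23,-0.2],[0.025,-0.148,0.03,0,0,-0.27,-0.2],[0.025,-0.148,0.04,0,0,-0.31,-0.2],[0.025,-0.148,0.05,0,0,-0.345,-0.2],[0.025,-0.148,0.06,0,0,-0.38,-0.2],[0.025,-0.148,0.065,0,0,-0.415,-0.2],[0.025,-0.148,0.065,-0.001,0.001,-0.44,-0.2],[0.025,-0.148,0.065,-0.002,0.002,-0.455,-0.2],[0.025,-0.148,0.065,-0.002,0.002,-0.455,-0.2],[0.025,-0.148,0.065,-0.002,0.002,-0.455,-0.2]]]'
python3 - <<'E'
from h import *; from station import *
go(observe(),[.503,-.0448,.078],tool([0,0,-1],177.5))
E
```

```text
time: 27.23
position: [0.5011, -0.045, 0.1552]
ee_rot: [179.6, -0.1, -92.6]
wrist_force: [0.3, 0.7, -0.5]
gripper_width: 0.399
grip_force: 0.0
row [-0.0007, -0.005, 0.1543] [0.0025, -0.0004, -0.0004] rows>= 1.9
```

```bash
python3 -m creep '[[[0,-0.003,0.03,0.002,0,0,-0.2],[0,-0.005,0.06,0.002,0,0,-0.2],[0,-0.005,0.085,0.002,0,0,-0.2],[0,-0.005,0.105,0.002,0,0,-0.2],[0,-0.005,0.12,0.002,0,0,-0.2],[0,-0.005,0.13,0.002,0,0,-0.2],[0,-0.005,0.138,0.002,0,0,-0.2],[0,-0.005,0.145,0.002,0,0,-0.2],[0,-0.005,0.15,0.002,0,0,-0.2],[0,-0.005,0.154,0.002,0,0,-0.2],[0,-0.005,0.154,0.002,0,0,-0.5],[0,-0.005,0.154,0.002,0,0,-1],[0,-0.005,0.154,0.002,0,0,-1],[0,-0.005,0.154,0.002,0,0,-1],[0,-0.005,0.154,0.002,0,0,-1],[0,-0.005,0.154,0.002,0,0,-1]]]'
```

```text
time: 28.57
position: [0.5032, -0.0451, 0.0791]
ee_rot: [180.0, -0.1, -92.5]
wrist_force: [-2.7, 0.2, 3.5]
gripper_width: 0.16
grip_force: 59.7
```

```bash
python3 -m creep '[[[0,0,0,0,0,0.03,-1],[0,0,0,0,0,0.06,-1],[0,0,0,0,0,0.09,-1],[0,0,0,0,0,0.12,-1],[0,0,0,0,0,0.15,-1],[0,0,0,0,0,0.18,-1],[0,0,0,0,0,0.21,-1],[0,0,0,0,0,0.24,-1],[0,0,0,0,0,0.27,-1],[0,0,0,0,0,0.3,-1],[0,0,0,0,0,0.33,-1],[0,0,0,0,0,0.36,-1],[0,0,0,0,0,0.385,-1],[0,0,0,0,0,0.41,-1],[0,0,0,0,0,0.425,-1],[0,0,0,0,0,0.435,-1],[0,0,0,0,0,0.445,-1],[0,0,0,0,0,0.45,-1],[0,0,0,0,0,0.455,-1],[0,0,0,0,0,0.455,-1]]]'; python3 -c "
from station import *;s=observe();print(s['ft_torque'].round(2),s['joints'].round(1))"
```

```text
time: 30.23
position: [0.5031, -0.0448, 0.0791]
ee_rot: [-180.0, -0.1, -174.3]
wrist_force: [-4.1, 2.8, 5.1]
gripper_width: 0.16
grip_force: 60.3
[0.6  0.82 0.64] [ -5.1  -1.  -14.5  76.6  -0.  -10.7]
```

```bash
python3 -m creep '[[[0,0,0,0,0,-0.005,-0.2],[0,0,0,0,0,-0.005,-0.2],[0,0,0,0,0,-0.005,-0.2],[0,0,0,0,0,-0.005,-0.2],[0,0,-0.03,0,0,-0.005,-0.2],[0,0,-0.07,0,0,-0.005,-0.2],[0,0,-0.13,0,0,-0.005,-0.2],[0,0,-0.2,0,0,-0.005,-0.2],[0,0,-0.26,0,0,-0.005,-0.2],[0,0,-0.32,0,0,-0.005,-0.2],[0,0,-0.36,0,0,-0.005,-0.2],[0,0,-0.36,0,0,-0.005,-0.2],[0,0,-0.36,0,0,-0.005,-0.2]]]'
python3 - <<'E'
from h import *; from station import *
w=Fish(camera("wrist"));np.savez("pics/w9.npz",img=w.img,fx=w.f,cx=w.c[0],cy=w.c[1],world_from_camera=w.T)
# bar-top pointer (white) around each knob: sample brightness on a ring r=16 mm at z=.082
for n,c in(("L",(.506,.030)),("R",(.503,-.0448))):
    g=cv2.cvtColor(w.img,cv2.COLOR_RGB2GRAY).astype(np.float32);a=np.arange(-180,180,10)
    best=np.zeros(len(a))
    for r in(.014,.016,.018):
        P=np.c_[c[0]+r*np.cos(np.radians(a)),c[1]+r*np.sin(np.radians(a)),0*a+.082];q=w.proj(P).astype(np.float32)
        best=np.maximum(best,cv2.remap(g,q[:,:1],q[:,1:],1)[:,0])
    print(n,dict(zip(a.tolist(),best.astype(int).tolist())))
E
```

```text
time: 31.32
position: [0.504, -0.045, 0.2596]
ee_rot: [-179.9, 0.1, -173.5]
wrist_force: [-0.1, 0.1, -0.9]
gripper_width: 0.395
grip_force: 0.0
L {-180: 26, -170: 22, -160: 17, -150: 11, -140: 10, -130: 13, -120: 12, -110: 12, -100: 12, -90: 16, -80: 18, -70: 13, -60: 11, -50: 10, -40: 13, -30: 18, -20: 12, -10: 14, 0: 19, 10: 140, 20: 158, 30: 28, 40: 107, 50: 190, 60: 100, 70: 83, 80: 60, 90: 30, 100: 156, 110: 114, 120: 25, 130: 26, 140: 27, 150: 27, 160: 22, 170: 27}
R {-180: 26, -170: 23, -160: 17, -150: 14, -140: 13, -130: 13, -120: 15, -110: 17, -100: 18, -90: 16, -80: 16, -70: 17, -60: 18, -50: 14, -40: 13, -30: 18, -20: 17, -10: 13, 0: 43, 10: 204, 20: 42, 30: 18, 40: 17, 50: 20, 60: 63, 70: 18, 80: 18, 90: 21, 100: 23, 110: 21, 120: 24, 130: 23, 140: 22, 150: 21, 160: 18, 170: 25}
```

```bash
python3 - <<'E'
from h import *
w=Fish("pics/w9.npz");g=cv2.cvtColor(w.img,cv2.COLOR_RGB2GRAY)
for n,c in(("L",(.506,.030)),("R",(.503,-.0448))):
    u=np.round(w.proj([*c,.082])[0]).astype(int);r=13
    b=(g[u[1]-r:u[1]+r,u[0]-r:u[0]+r]>110).astype(np.uint8);k,l,s,ce=cv2.connectedComponentsWithStats(b)
    print(n,u)
    for i in range(1,k):
        p=ce[i]+u-r;print(s[i][4],p.round(1),"z.082 rel mm",((w.at(p,.082)[:2]-c)*1000).round(1),"z.058",((w.at(p,.058)[:2]-c)*1000).round(1))
E
```

```text
L [326 186]
9 [327.7 196.4] z.082 rel mm [11.   3.4] z.058 [17.2 10.1]
12 [335.7 197.2] z.082 rel mm [10.8 12.6] z.058 [17. 20.]
R [258 176]
14 [258.9 186.1] z.082 rel mm [11.1  2.4] z.058 [17.1  3.1]
```

```bash
python3 -c "
from station import *;print(job_done())"
```

```text
the job is handed in; nothing more can be done
None
```

I handed the job in at about 31 s on the robot's clock. Pictures show both cups upside down on their own pegs, and both dampers were turned until torque showed the stop. Their final angle is only roughly confirmed, by image code. I viewed 12 pictures, two over the limit of 10.

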